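# Slide a row of denture flasks into the spring carrier

### The arm

A 6-joint arm with a two-finger parallel gripper is mounted at the origin on the work surface; the furniture and walls round the work are solid. World frame = base frame: x ahead of the robot, y to its left, z up, the work surface at z = 0. Lengths are in m, angles in rad, forces in N, time in s.
With the tool pointing down it reaches from about 0.4 to 0.925 m from the base axis. Payload 12.5 kg.
Tool frame: the origin (TCP) lies midway between the tips of the shut fingers; the grasp point (between the pads) lies 19 mm behind it; z points along the fingers, y is the line along which they close (so a half turn about z gives the same grasp; the last joint's range is limited). The gripper opens to 95 mm and grips with 3 to 60 N. Pads are 20 mm wide; open, the fingers measure 119 mm over their backs; the gripper's body (75 mm by 180 mm) begins 59 mm behind the grasp point.
Start: joints at [-1.296, 0.491, 1.559, -0, 1.092, -0.106], TCP at [0.232, -0.58, 0.215] pointing down, gripper open.
Joint ranges: [-3.1, 3.1], [-0.84, 2.19], [0.05, 2.79], [-1.13, 4.28], [0.06, 2.93], [-2.69, 2.69]. Speed limits (rad/s): [2.22, 2.22, 2.79, 3.14, 3.14, 3.14].

### API

Orientations are given as a unit quaternion [w, x, y, z].
In Python, from workcell import manip, hand, kin, imaging gives the robot as it stands. Calls block until the motion is done:
- manip.goto(position, orientation): joint-space move of the TCP to a pose.
- manip.move_l(position, max_speed=0.15, rot=None): straight line of the TCP; rot=None keeps the orientation; max_speed is the mean speed in m/s.
- manip.move_j(angles): joint-space move.
- hand.set_gripper(opening): opening from 0.0 (shut) to 1.0 (fully open); the grip force is fixed at half the most; returns when the fingers have stopped.
- manip.pause(seconds).
- kin.ik(position, orientation): joint angles nearest the present ones, or None.
- imaging.camera(name): name is "side" or "top"; returns (picture, depth): 400x640x3 uint8, blue, green, red; 400x640 float32, m along the optical axis (not along the pixel's ray), 0 where there is no reading.
- imaging.camera_info(name): a dict with "vertical_fov" (degrees; the focal length in pixels is half the picture's height over the tangent of half this angle, whatever the lens; pixels are square), "cx", "cy" (the principal point, pixels), "origin" and "rotation" of the camera in the world. Camera axes: x right, y up, looking along -z (the intrinsics and any distortion apply to the point x, -y, -z); pixel columns grow to the right and rows downward; lengths in m; the calibration is good to about 2 mm. A picture is of the moment at which its call begins. camera_info takes no time and is no camera call.
A pose or a line that the arm cannot do raises manip.MotionError and nothing moves.
- manip.job_done(): hands the job in; it is judged then, once.
Readings, each from a call of its own:
- manip.get_time_s(): time.
- manip.get_joint_positions(): joint angles.
- manip.get_qd(): joint speeds.
- manip.get_joint_torque(): joint torques, N m.
- manip.get_eef_pos(): TCP position.
- manip.get_tool_rot(): TCP orientation.
- manip.get_contact_force(): force on the tool from outside, world axes, zero at the start.
- manip.get_torque(): the same for the moment, N m.
- manip.get_opening(): opening from 0.0 (shut) to 1.0 (fully open).
- manip.get_gripper_force(): force on a finger pad.
Only numpy, scipy, OpenCV 4.12 (cv2) and the standard library are available. Lean on these libraries where they do the work, as an engineer would, in place of code of your own. Each camera call takes 0.05 s, during which the arm holds its last target. There are 200 camera calls.

### The job

Push the three denture flasks, as one straight row, along the plate and into the lane of the spring carrier, on against the red sprung pad until it comes up solid and the yellow catch has snapped behind the last flask, so that the row stays clamped when you let go. Slide them without lifting or tipping any, never press harder than 50 N once the pad is solid, and leave the things beside the carrier where they are.

Things in the scene. Friction and masses are not known exactly. Their poses are not given: they have to be found in the camera images.
- carrier: spring carrier fixed to the bench: aluminium base plate 126x404 mm, top 8 mm above the bench, with a lane for the flasks. Origin on its underside in the middle of the lane's mouth; y runs along the lane, inwards (the way to push), x across it; plate from y = -198 to +206 mm. The row stands on the open plate before the mouth, lined up to a few mm and degrees, gaps 2 to 13 mm, front face at y about -30 mm
- lane_mouth (a point): middle of the lane's mouth, on the plate's top (carrier x = 0, y = 0), same axes as the carrier. From here to y = 185 mm two steel walls 20 mm high stand 73 mm apart (inside); two lips before them flare out to about 92 mm at y = -25 mm. Friction is high: a flask that meets a lip too far off line, or turned, can wedge there; centre the row first, or back off and straighten
- lane_inside (a point): point of the carrier 30 mm inside the mouth, on the centre line, 33 mm above the bench. The red sprung pad's free face is 75 to 99 mm further in: the stop unit (grey cross block 58 mm high, pad 60 mm wide, side bar on the -x side, yellow catch) is clamped at another place along the lane each time, and where is not reported: look or feel for it
- pad (a joint): how far the pad is pressed back: 0 free, 0.022 m solid against its stop. It pushes back with 7 N at first, 10 N at its stop; with friction and the catch a push of roughly 10 to 20 N is needed, rising steeply once solid. Held by the catch it stays at about 0.016 m; if the catch has not snapped, the pad pushes the row back out
- catch (a joint): yellow spring catch, 44 to 56 mm above the bench: 0 = sprung out, tip 7 mm into the lane; about 0.15 rad = pushed aside by a flask. Tip 104 mm before the pad's free face; it snaps behind the last flask once the pad is pressed about 17 mm. A pusher within 26 mm of the centre line may pass it. Its bracket (x -45 to -71 mm, up to 66 mm high, y between about -42 and -4 mm) stands near the lead flask
- flask_yellow: denture flask (closed two-part moulding box), yellow, 40 mm long along the row (its y), 70 mm wide (its x), 46 mm high, flat faces, about 0.16 kg; origin at the centre of its underside. The three flasks are identical but for colour and stand in any order
- flask_blue: denture flask (closed two-part moulding box), blue, 40 mm long along the row (its y), 70 mm wide (its x), 46 mm high, flat faces, about 0.16 kg; origin at the centre of its underside. The three flasks are identical but for colour and stand in any order
- flask_white: denture flask (closed two-part moulding box), white, 40 mm long along the row (its y), 70 mm wide (its x), 46 mm high, flat faces, about 0.16 kg; origin at the centre of its underside. The three flasks are identical but for colour and stand in any order
- model_pair: bystander: pair of white plaster models, 52x60x43 mm, origin under its centre; beside the carrier on the catch side (-x)
- jar: bystander: small jar with a white lid, diameter 58, height 42 mm, origin under its centre; beside the carrier on the catch side (-x)
- cast_yellow: bystander: yellow stone dental cast, 44x48x28 mm, origin under its centre; beside the carrier on the catch side (-x)

How it is judged:
At the end, for the whole second after the job is handed in: All three flasks are flat on the plate inside the lane (centre within 5 mm of the lane's centre line, square to it within 0.08 rad, centre at least 10 mm inside the mouth), at rest, and the catch holds them against the pad, which stays pressed back 11 to 20.5 mm with nothing else pushing (value of joint pad between 0.011 and 0.0205 m and x of flask_yellow in the frame of carrier between -0.005 and 0.005 m and y of each of flask_yellow, flask_blue, flask_white in the frame of carrier above 0.01 m and angle between the y axis of each of flask_yellow, flask_blue, flask_white and the y axis of carrier, either way round below 0.08 rad and angle between each of flask_yellow, flask_blue, flask_white's own z axis and vertical below 0.06 rad and height (world z) of each of flask_yellow, flask_blue, flask_white below 0.014 m and linear speed of each of flask_yellow, flask_blue, flask_white below 0.01 m/s and x of flask_blue in the frame of carrier between -0.005 and 0.005 m and x of flask_white in the frame of carrier between -0.005 and 0.005 m); the robot touches nothing.
It fails at once if a flask is lifted off the base plate (more than 12 mm) or tipped (height (world z) of any of flask_yellow, flask_blue, flask_white above 0.02 m or angle between any of flask_yellow, flask_blue, flask_white's own z axis and vertical above 0.3 rad).
It fails at once if a flask is pushed with more than 50 N while the pad is (nearly) solid, pressed back over 19 mm (value of joint pad above 0.019 m and (contact force between any of flask_yellow, flask_blue, flask_white and the fingers above 50 N or contact force between any of flask_yellow, flask_blue, flask_white and the arm above 50 N)).
It fails at once if a bystander is moved more than 15 mm (distance of any of model_pair, jar, cast_yellow from where it was at the start of the episode above 0.015 m).
It also fails if it takes over 59 s, if anything falls off the work surface, if the arm or the gripper's body presses on something with over 40 N, if the wrist force passes 120 N, or if a joint passes its speed limit or range.

## Working session

There is one attempt and no reset: what is moved stays moved. The work goes in short steps, each a Python script; the robot and the scene stay as the last script left them, time stands still between calls to the robot, and variables do not carry over. Pictures are saved under pics/ and viewed, at most 10 in all, crops included, and the job is handed in when it is done.

```bash
mkdir -p pics; ls; python3 - <<'E'
from workcell import manip, hand, kin, imaging
import cv2
for n in("top","side"):
    p,d=imaging.camera(n); cv2.imwrite(f"pics/{n}0.png",p); print(n,imaging.camera_info(n))
    import numpy as np; np.save(f"{n}0.npy",d)
print(manip.get_time_s(),manip.get_tool_rot(),manip.get_opening())
E
```

```text
pics
top {'vertical_fov': 52.30083234525052, 'cx': 322.27561154850713, 'cy': 198.83049168192565, 'origin': array([ 0.37469455, -0.43875663,  0.89503641]), 'rotation': array([ 0.71413341,  0.04077401, -0.0427409 , -0.69751285])}
side {'vertical_fov': 52.979362922161314, 'cx': 314.4054697460427, 'cy': 200.38956098863127, 'origin': array([-0.06311511, -0.83340658,  0.57211158]), 'rotation': array([ 0.80287104,  0.3984799 , -0.18816993, -0.40150211])}
0.1 [-4.83101477e-04  9.81926688e-01  1.89261046e-01 -5.05971963e-05] 0.9970718739423103
```

View pics/top0.png

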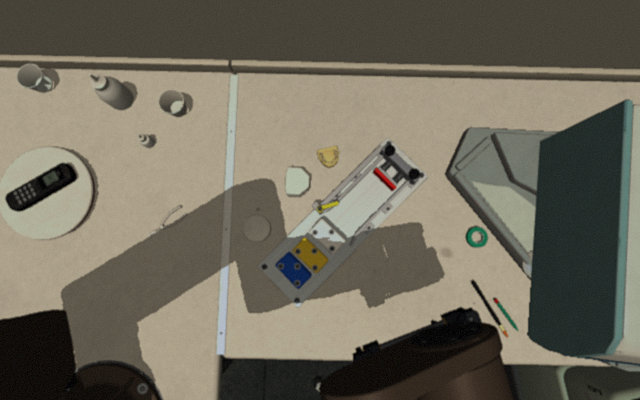

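View pics/side0.png

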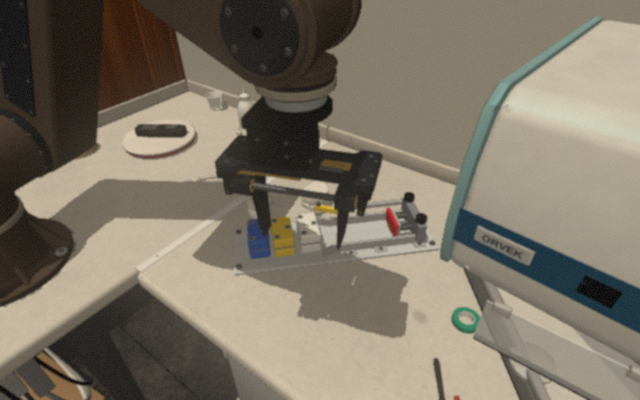

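The top view shows the carrier running from (280,280) to (405,155), with the blue, yellow and white flasks in row order and the red pad at (385,180). The jar, plaster pair and cast stand to its upper left. I'll enlarge that area.

```bash
cat > h.py <<'E'
import numpy as np, cv2
from scipy.spatial.transform import Rotation as R
from workcell import manip, hand, kin, imaging
def cam(n):
    i=imaging.camera_info(n); q=i['rotation']
    return i['cx'],i['cy'],200/np.tan(np.radians(i['vertical_fov']/2)),np.array(i['origin']),R.from_quat([q[1],q[2],q[3],q[0]]).as_matrix()
def px2w(n,u,v,z):
    cx,cy,f,o,M=cam(n); d=M@np.array([(u-cx)/f,-(v-cy)/f,-1]); return o+d*(z-o[2])/d[2]
def cloud(n,d):
    cx,cy,f,o,M=cam(n); v,u=np.indices(d.shape); P=np.stack([(u-cx)/f*d,-(v-cy)/f*d,-d],-1); return P@M.T+o
E
python3 - <<'E'
from h import *
p=cv2.imread("pics/top0.png"); c=p[130:310,240:440]
cv2.imwrite("pics/c0.png",cv2.resize(c,None,fx=3.3,fy=3.3,interpolation=cv2.INTER_CUBIC))
P=cloud("top",np.load("top0.npy"))
for u,v in [(320,120),(200,300),(270,265),(293,266),(311,254),(325,235),(360,205),(297,182),(256,228)]: print(u,v,P[v,u].round(4))
E
```

```text
320 120 [ 6.606e-01 -4.307e-01 -1.000e-04]
200 300 [ 2.561e-01 -1.827e-01 -1.000e-04]
270 265 [ 0.3341 -0.331   0.0082]
293 266 [ 0.3353 -0.3835  0.054 ]
311 254 [ 0.3604 -0.4195  0.0527]
325 235 [ 0.3998 -0.4473  0.0549]
360 205 [ 0.4683 -0.5229  0.0085]
297 182 [ 0.5103 -0.3857  0.0438]
256 228 [ 0.4114 -0.3028  0.0412]
```

View pics/c0.png

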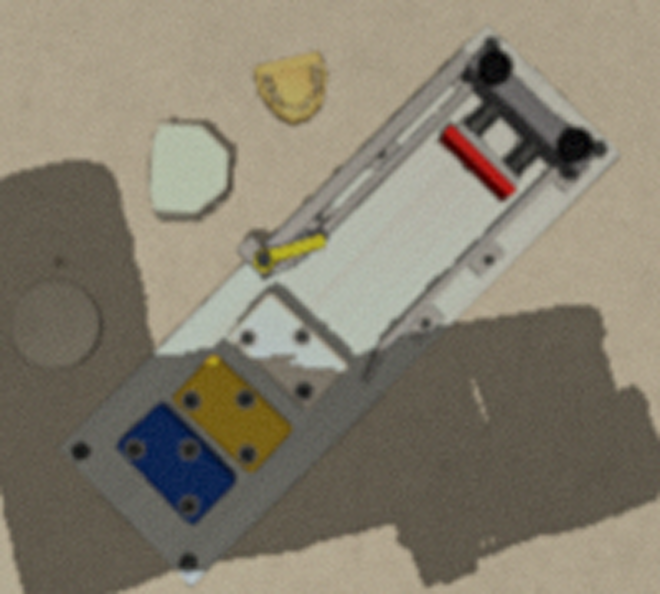

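The enlarged crop shows the plate's front corners at about (68,450) and (195,580), with blue, yellow and white in the row. The catch tip is at (322,240) and the pad's face runs from (445,135) to (505,195). I'll fit the poses from depth.

```bash
cat >> h.py <<'E'
def rect(pts):
    (c,s,a)=cv2.minAreaRect((np.array(pts)*1000).astype(np.float32)); b=cv2.boxPoints((c,s,a))/1000
    e=b[1]-b[0]; g=b[2]-b[1]
    return np.array(c)/1000,np.array(s),e,g
def flasks(img,P,o,Y):
    X=np.array([Y[1],-Y[0]]); hsv=cv2.cvtColor(img,cv2.COLOR_BGR2HSV); L=(P[...,:2]-o)@np.stack([X,Y],1)
    top=(abs(P[...,2]-.054)<.005)&(abs(L[...,0])<.05)&(L[...,1]>-.2)&(L[...,1]<.12)
    h,s=hsv[...,0],hsv[...,1]; m={'blue':(h>100)&(h<130)&(s>90),'yellow':(h>10)&(h<35)&(s>90)}
    m['white']=~(m['blue']|m['yellow'])&(s<70); out={}
    for k in m:
        q=(top&m[k]).astype(np.uint8); q=cv2.morphologyEx(q,cv2.MORPH_CLOSE,np.ones((5,5)))&top.astype(np.uint8)
        q=cv2.morphologyEx(q,cv2.MORPH_OPEN,np.ones((3,3)))
        n,l,st,_=cv2.connectedComponentsWithStats(q)
        if n<2: continue
        i=1+st[1:,4].argmax(); pts=L[l==i]; c,sz,e,g=rect(pts); lo=e if np.hypot(*e)>np.hypot(*g) else g
        lo=lo*np.sign(lo[0]); out[k]=(c,np.degrees(np.arctan2(lo[1],lo[0])),sz)
        print(k,'x,y mm',(c*1000).round(1),'yaw deg',out[k][1].round(1),'size',sz.round(1))
    return out
E
python3 - <<'E'
from h import *
p=cv2.imread("pics/top0.png"); P=cloud("top",np.load("top0.npy"))
m=((P[...,2]>.004)&(P[...,2]<.07)).astype(np.uint8); n,l,st,_=cv2.connectedComponentsWithStats(m); 
k=l[205,360]; sel=(l==k)&(P[...,2]<.012)
c,s,e,g=rect(P[sel][:,:2]); print(c,s,e,g)
Y=e if np.hypot(*e)>np.hypot(*g) else g; Y=Y/np.hypot(*Y); Y*=np.sign(Y[0])
o=c-Y*.004
# from edge-fit check by image corners
for u,v in [(68,450),(195,582),(490,28),(618,152)]: 
    w=px2w("top",240+u/3.3,130+v/3.3,.008); print(w.round(4),((w[:2]-o)@np.array([Y[1],-Y[0]])).round(4),((w[:2]-o)@Y).round(4))
print("o",o,"Y",Y); np.save("frame.npy",np.r_[o,Y])
flasks(p,P,o,Y)
L=(P[...,:2]-o)@np.stack([np.array([Y[1],-Y[0]]),Y],1)
hsv=cv2.cvtColor(p,cv2.COLOR_BGR2HSV); r=((hsv[...,0]<8)|(hsv[...,0]>172))&(hsv[...,1]>140)&(abs(L[...,0])<.04)&(L[...,1]>.05)&(L[...,1]<.2)
print("pad",np.percentile(L[r],[2,50,98],axis=0),np.percentile(P[r][:,2],[5,50,95]))
w=(P[...,2]>.022)&(P[...,2]<.032)&(abs(L[...,0])<.06)&(L[...,1]>.05)&(L[...,1]<.1)
print("walls",np.percentile(L[w&(L[...,0]<0)][:,0],[5,50,95]),np.percentile(L[w&(L[...,0]>0)][:,0],[5,50,95]))
E
```

```text
[ 0.4351662  -0.48823993] [128.10896301 404.4513855 ] [ 0.29227668 -0.27956265] [0.08855081 0.09257793]
[ 0.3308 -0.3109  0.008 ] -0.056 -0.194
[ 0.2487 -0.3961  0.008 ] 0.0623 -0.1944
[ 0.6193 -0.5847  0.008 ] -0.0575 0.2037
[ 0.5362 -0.6708  0.008 ] 0.0621 0.2032
o [ 0.4322756  -0.48547507] Y [ 0.7226497  -0.69121444]
blue x,y mm [  -1.7 -145.8] yaw deg 0.4 size [68.  38.9]
yellow x,y mm [  1.8 -99.8] yaw deg 0.4 size [69.4 39.1]
white x,y mm [ -1.  -47.5] yaw deg 0.3 size [69.8 39.5]
pad [[-0.02795708  0.12085151]
 [-0.00060676  0.12241954]
 [ 0.02614745  0.12787969]] [0.0279558  0.04708401 0.05011533]
walls [-0.0419718  -0.04016614 -0.03720865] [0.03682941 0.03915337 0.04149439]
```

Frame and flask poses fit well: yaw is about 0.4° and x offsets are within 2 mm. Pad face is at y≈120 mm. First I'll squeeze each flask between the open fingers to centre and square it, then check in the camera.

```bash
cat >> h.py <<'E'
f=np.load("frame.npy"); o=f[:2]; Y=f[2:]; X=np.array([Y[1],-Y[0]])
def quat(s=1):
    x3=np.r_[s*X,0]; z=np.array([0,0,-1.]); q=R.from_matrix(np.stack([np.cross(x3,z),x3,z],1)).as_quat(); return q[[3,0,1,2]]
Q=min((quat(1),quat(-1)),key=lambda q:abs((kin.ik([*(o-.146*Y),.12],q) if kin.ik([*(o-.146*Y),.12],q) is not None else [0]*5+[9])[5]))
def W(x,y,z): return np.r_[o+X*x+Y*y,z]
def Lc():
    p=np.array(manip.get_eef_pos()); d=p[:2]-o; return d@X,d@Y,p[2]
def FY():
    F=np.array(manip.get_contact_force()); return F[:2]@Y,F[:2]@X,F[2]
E
python3 - <<'E'
from h import *
print("q6",kin.ik(W(0,-.146,.12),Q), [kin.ik(W(0,y,.02),Q) is not None for y in(-.19,.0,.02)])
hand.set_gripper(1.0)
manip.goto(W(0,-.146,.12),Q); print(manip.get_time_s(),Lc())
manip.move_l(W(0,-.146,.018),.08); print(FY())
for y in (-.146,-.099,-.057):
    manip.move_l(W(0,y,.018),.08)
    hand.set_gripper(0.5); print(y,manip.get_opening(),np.round(Lc(),4),np.round(FY(),1)); hand.set_gripper(1.0)
manip.move_l(W(0,-.057,.09),.15)
manip.goto(W(0,-.2,.15),Q)
p,d=imaging.camera("top"); cv2.imwrite("pics/top1.png",p); np.save("top1.npy",d)
print(manip.get_time_s()); flasks(p,cloud("top",d),o,Y)
E
```

```text
q6 [-9.97423264e-01  4.50745173e-01  1.95269906e+00 -4.44089210e-16
  7.38148421e-01  1.33654131e+00] [True, True, True]
1.6167 (np.float64(0.00033997734273306186), np.float64(-0.14553755027556284), np.float64(0.12025312732402625))
(np.float64(-0.3982002147923693), np.float64(-0.4914403431604779), np.float64(0.1374411929752667))
-0.146 0.7327701102407489 [-0.    -0.146  0.018] [-0.1 -0.5  0.6]
-0.099 0.736152249235831 [ 0.0001 -0.0991  0.0181] [-0.8  1.2  1.9]
-0.057 0.7371911692615738 [ 0.     -0.0571  0.0181] [-0.5 -0.2  1.4]
9.6333
blue x,y mm [  -0.3 -145.7] yaw deg 0.7 size [68.1 38.9]
yellow x,y mm [ -0.3 -99.8] yaw deg 0.4 size [68.  39.1]
white x,y mm [ -1.  -47.5] yaw deg 0.3 size [69.9 39.6]
```

The squeeze worked, with all three flasks at x of about -0.3 to -1 mm. Next I'll push with the narrowly opened fingers (about ±22 mm) and watch the force.

```bash
cat >> h.py <<'E'
def push(y0,y1,step,v,lim):
    for y in np.arange(y0+step,y1+1e-6,step):
        manip.move_l(W(0,y,.018),v); F=FY(); print(round(y*1000,1),np.round(F,1),np.round(np.array(Lc()[:2])*1000,1))
        if abs(F[0])>lim: print("LIMIT"); return False
    return True
E
python3 - <<'E'
from h import *
hand.set_gripper(0.2); print(manip.get_opening())
manip.goto(W(0,-.196,.1),Q); manip.move_l(W(0,-.196,.018),.1); print(FY())
push(-.196,-.146,.01,.05,20) and push(-.146,-.021,.005,.05,22)
print(manip.get_time_s()); p,d=imaging.camera("top"); cv2.imwrite("pics/top2.png",p); np.save("top2.npy",d); flasks(p,cloud("top",d),o,Y)
E
```

```text
0.19801587915535906
(np.float64(0.5350057079744085), np.float64(0.21818454035064136), np.float64(0.14608106007133576))
-186.0 [-0.6 -0.3 -0.8] [   0.  -185.6]
-176.0 [ 0.4 -0.1  0.5] [  -0.  -175.7]
-166.0 [-0.2  0.2  0. ] [   0.  -165.6]
-156.0 [ 0.1 -0.5 -0.1] [   0.  -155.5]
-146.0 [ 0.4  0.1 -0.9] [ 1.000e-01 -1.454e+02]
-141.0 [-0.1  0.4  0.6] [   0.  -140.6]
-136.0 [ 0.5 -0.1  0.5] [   0.  -135.6]
-131.0 [-1.3  0.  -0.8] [   0.  -130.6]
-126.0 [-0.6 -0.5  0.6] [   0.  -125.6]
-121.0 [0.2 0.2 1. ] [   0.  -120.7]
-116.0 [ 0.4  0.  -0.2] [   0.  -115.8]
-111.0 [ 0.2 -0.7 -0.8] [   0.  -110.8]
-106.0 [ 0.5 -0.7 -0.8] [   0.  -105.8]
-101.0 [ 0.2 -0.6 -0.1] [   0.  -100.8]
-96.0 [-1.3 -0.3 -0.1] [  0.1 -95.8]
-91.0 [-1.2 -0.8  0.5] [ -0.  -90.9]
-86.0 [-0.4 -0.6 -0.5] [  0.1 -85.7]
-81.0 [-0.9 -0.2 -0.2] [  0.  -80.7]
-76.0 [-0.5  0.1  0.1] [  0.  -75.7]
-71.0 [-0.   0.1 -0.6] [  0.1 -70.8]
-66.0 [-0.4 -0.4  0.5] [  0.  -65.8]
-61.0 [-0.6  1.5  0.2] [  0.  -60.8]
-56.0 [0.1 0.1 0.4] [  0.  -55.8]
-51.0 [-0.1  0.1 -0.4] [ -0.  -50.9]
-46.0 [-0.4  0.1  0.7] [  0.  -45.8]
-41.0 [ 0.5 -0.1 -0.8] [  0.  -40.8]
-36.0 [-0.2 -0.5 -0.3] [  0.  -35.8]
-31.0 [-0.8  0.6  0.2] [  0.  -30.8]
-26.0 [-0.3 -0.3 -0.1] [  0.  -25.7]
-21.0 [-0.1 -0.6  0.5] [  0.  -20.7]
20.2167
yellow x,y mm [18.4 63.2] yaw deg -1.3 size [12.7 32.3]
white x,y mm [ 0.7 86. ] yaw deg -0.5 size [48.9 68.1]
```

```bash
python3 - <<'E'
from h import *
p,_=imaging.camera("side"); a=cv2.imread("pics/top2.png")[120:320,240:440]; b=p[130:290,180:480]
cv2.imwrite("pics/c2.png",np.vstack([cv2.resize(a,(300,300),interpolation=cv2.INTER_CUBIC),cv2.resize(b,(300,160))]) if 0 else np.hstack([cv2.resize(a,(400,400),interpolation=cv2.INTER_CUBIC),cv2.resize(b,(400,400*160//300)).copy() if 0 else cv2.copyMakeBorder(cv2.resize(b,(400,213),interpolation=cv2.INTER_CUBIC),0,187,0,0,cv2.BORDER_CONSTANT)]))
E
```

```text
(no output)
```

View pics/c2.png

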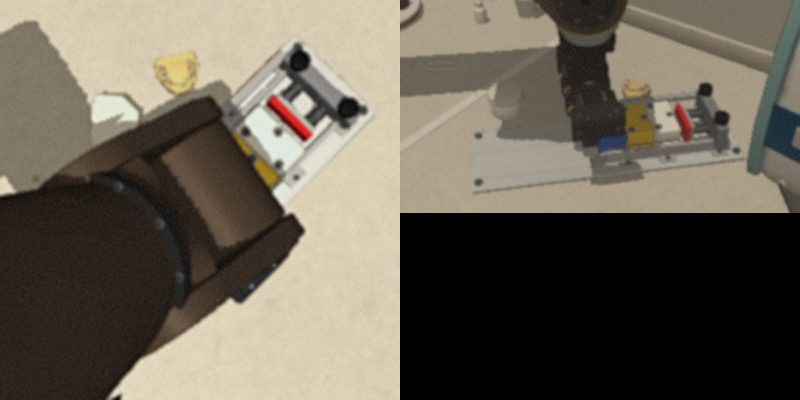

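The side view shows the row entering straight, blue then yellow then white, with white just short of the pad. The last stretch goes in fine steps.

```bash
python3 - <<'E'
from h import *
push(-.021,-.011,.005,.04,25) and push(-.011,.008,.001,.02,26) and push(.008,.016,.0005,.01,26)
print(manip.get_time_s())
E
```

```text
-16.0 [ 0.2 -0.3 -0.6] [  0.  -15.8]
-11.0 [ 0.3 -0.3 -0.9] [  0.  -10.7]
-10.0 [-5.2 -0.5  1.6] [ -0.  -10.4]
-9.0 [-9.8  1.1  4.8] [ -0.  -10.3]
-8.0 [-11.9   0.1   5.7] [-0.1 -9.7]
-7.0 [-12.1   0.5   6.5] [-0.1 -8.9]
-6.0 [-12.5   0.8   6.4] [-0.1 -7.9]
-5.0 [-13.1   0.7   6.5] [-0.1 -7. ]
-4.0 [-12.5   0.7   6.9] [-0.1 -6. ]
-3.0 [-13.2   0.9   7.4] [-0.1 -5. ]
-2.0 [-13.7   0.9   7.8] [-0.1 -4. ]
-1.0 [-13.7   1.2   8.7] [-0.1 -3.1]
0.0 [-14.    1.2   7.6] [-0.1 -2.2]
1.0 [-14.   -0.1   8.6] [-0.1 -1.2]
2.0 [-13.1   0.6   8.2] [-0.1 -0.2]
3.0 [-14.    1.1   7.8] [-0.1  0.8]
4.0 [-14.2   0.8   8.5] [-0.1  1.7]
5.0 [-15.7   1.8   8.8] [-0.1  2.7]
6.0 [-15.    0.8   8.2] [-0.1  3.6]
7.0 [-15.4   0.8   9.1] [-0.1  4.6]
8.0 [-15.3   0.9   8.5] [-0.1  5.6]
8.5 [-15.3   0.6   8.7] [-0.1  6.1]
9.0 [-15.4   0.1   9.1] [-0.2  6.6]
9.5 [-16.    1.3   8.5] [-0.2  7.1]
10.0 [-15.5   0.2   8.8] [-0.2  7.5]
10.5 [-16.6   1.4   9. ] [-0.2  8.1]
11.0 [-15.2  -0.2   8.9] [-0.2  8.5]
11.5 [-16.2   0.2   9.9] [-0.2  9. ]
12.0 [-15.    0.9   9.3] [-0.2  9.5]
12.5 [-15.8   0.8   9.3] [-0.2 10. ]
13.0 [-15.9  -0.3   9.4] [-0.2 10.5]
13.5 [-16.2   0.4   8.6] [-0.2 11. ]
14.0 [-16.6   0.5   9.1] [-0.1 11.4]
14.5 [-18.6   0.5  10.3] [-0.2 11.6]
15.0 [-20.3   0.9  13.4] [-0.2 11.5]
15.5 [-23.5   0.6  14. ] [-0.2 11.5]
16.0 [-26.3   0.4  16.8] [-0.2 11.5]
LIMIT
29.6167
```

The pad came up solid at TCP y=11.5 mm, 22 mm of travel. I'll back off slowly, rise and check the catch.

```bash
python3 - <<'E'
from h import *
for y in np.arange(.014,-.007,-.002):
    manip.move_l(W(0,y,.018),.03); print(round(y*1000),np.round(FY(),1),round(Lc()[1]*1000,1))
manip.move_l(W(0,-.04,.018),.1); manip.move_l(W(0,-.04,.12),.15); manip.goto(W(0,-.2,.2),Q)
p,d=imaging.camera("top"); cv2.imwrite("pics/c3.png",cv2.resize(p[130:310,240:440],None,fx=3,fy=3,interpolation=cv2.INTER_CUBIC))
flasks(p,cloud("top",d),o,Y); print(manip.get_time_s())
E
```

```text
14 [-16.6   0.2   9.6] 11.4
12 [-10.7  -0.4   5.8] 10.5
10 [-8.7  0.9  3.8] 8.9
8 [-8.1  0.4  3.8] 7.0
6 [-5.7  0.4  1.9] 5.6
4 [-0.1 -0.1 -0. ] 4.6
2 [ 0.2  0.1 -0.6] 2.1
0 [-0.7 -1.3 -0.4] -0.1
-2 [-0.2 -0.1 -0.5] -2.1
-4 [ 0.2  0.3 -0.3] -4.1
-6 [-0.2  0.2 -0.7] -6.1
blue x,y mm [ 0.7 36.2] yaw deg -0.1 size [37.3 67.7]
yellow x,y mm [ 0.7 76.5] yaw deg 0.0 size [67.9 41. ]
white x,y mm [  0.8 102.1] yaw deg 0.1 size [68.1 35.7]
34.4917
```

View pics/c3.png

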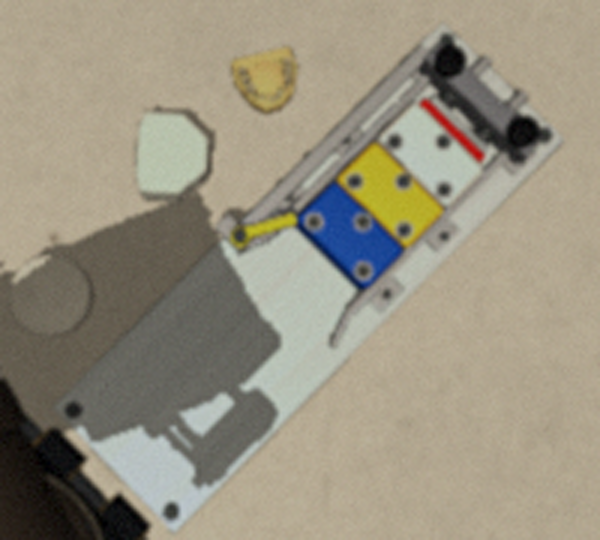

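The catch tip at (297,217) is behind blue's rear corner. The row sits square, pressed against the red pad at (450,130), and the bystanders haven't moved. Force fell to zero once the pad had come back about 6 mm, so the catch is holding. I'm handing in.

```bash
python3 -c "
from workcell import manip
print(manip.job_done())"
```

```text
the job is handed in; nothing more can be done
None
```

The three flasks are in the lane, clamped against the red pad with the yellow catch behind the blue one, and the job was handed in at about 34.5 s; peak push about 26 N, bystanders not moved, and no verdict came back.

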